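# Seat a nested pair of jar lids, then lift off the outer lid alone

## Task

The open terracotta jar needs both its lids, which are lying nested on the glass board: pick up the pair by the wooden knob of the inner lid, which carries the dark steel outer lid with it, lower the pair gently onto the jar until the inner lid is fully home in its mouth, and let go. The outer lid still has to be polished, so then take it by its collar and lift it off alone, leaving the inner lid seated and undisturbed. Finish while still holding the outer lid level in the air, its whole body higher than the knob's top; do not shift the jar noticeably or disturb the tin, mug and spice jar.

Things in the scene. Friction and masses are not known exactly. Their poses are not given: they have to be found in the camera images.
- jar: Open terracotta jar, round, 92 mm outside diameter, 90 mm high, wall 4.5 mm, so the mouth is 83 mm wide; loose on the worktop, about 0.8 kg. Origin: centre of its underside; z up. Its place may be exchanged with that of the low tin.
- inner_lid: Light wood, 0.22 kg, standing on the board under the outer lid. Origin: centre of underside, z up. Plug 76 mm wide (68 at the bottom) from 0 to 14 mm; flange 92 mm wide from 14 to 19 mm, which rests on the jar rim (origin then 76 mm above the jar's). Upright round knob on the axis, 18 mm wide, from 19 to 86 mm; its top 32 mm stick out of the outer lid's collar.
- outer_lid: Dark steel, 0.16 kg, lying loosely on the inner lid's flange. Origin: centre of its lower edge, 11 mm above the inner lid's origin when nested, z up. Skirt 112 mm outside, 102 mm inside, from 0 to 8 mm; top plate 8 to 13 mm with a 28 mm hole round the knob; round the hole an upright collar, 48 mm outside diameter, from 13 to 43 mm, to grip from above.
- glass_board: Pale green glass chopping board, fixed, 203 x 302 mm, 6 mm thick, origin at the centre of its underside. The nested lids stand on it.
- low_tin: Low food tin, 75 mm in diameter, 58 mm high, origin at the centre of its underside. Bystander.
- mug: White mug with coloured diamonds, 85 x 116 mm with handle, 105 mm high, origin at the centre of its underside. Bystander, behind the work.
- spice_jar: Spice jar with a black cap, 45 mm in diameter, 105 mm high, origin at the centre of its underside. Bystander, behind the work.
Mind the look-alikes: they are no part of the job. Several things have the shape of the jar; the one meant has the colours described above.

How it is judged:
By the outcome, as a careful person would: the job done as asked, in the order asked, and still so for the second after the job is handed in, while the arm keeps its last pose, push and grip.
It also fails if it takes over 58 s, if anything falls off the work surface, if the arm or the gripper's body presses on something with over 40 N, if the wrist force passes 120 N, or if a joint passes its speed limit or range.

## Robot

A 6-joint arm with a two-finger parallel gripper is mounted at the origin on a cart in front of the work surface, level with it; the furniture and walls round the work are solid. World frame = base frame: x ahead of the robot, y to its left, z up, the work surface at z = 0. Lengths are in m, angles in rad, forces in N, time in s.
With the tool pointing down it reaches from about 0.35 to 0.975 m from the base axis. Payload 4.9 kg.
Tool frame: the origin (TCP) lies at the very end of the fingers, on their centre line; the grasp point (between the pads) lies 19 mm behind it; z points along the fingers, y is the line along which they close (so a half turn about z gives the same grasp; the last joint's range is limited). The gripper opens to 85 mm and grips with 20 to 120 N. Pads are 22 mm wide; open, the fingers measure 114 mm over their backs; the gripper's body (76 mm by 85 mm) begins 54 mm behind the grasp point. The pads swing forward as they close: fully open they stand 13 mm farther back than shut.
Start: joints at [1.173, 0.053, 1.613, -0, 1.476, -0.119], TCP at [0.172, 0.601, 0.231] pointing down, gripper open.
Joint ranges: [-3.01, 3.01], [-1.01, 2.22], [0.06, 2.58], [-1.02, 4.17], [0.09, 2.62], [-3.14, 3.14]. Speed limits (rad/s): [2.57, 2.57, 3.14, 3.14, 3.14, 3.14].

## Interface

Orientations are given as a unit quaternion [w, x, y, z].
In Python, from plant import manip, vision, order gives the robot as it stands.
- The arm moves only by the tool play_rows, never from a script. Its argument "steps" is a list that holds one entry, the list of rows, each a list of 6 numbers: the shift along the tool's x, y, z in mm, then the turn, a rotation vector about the tool's x, y, z in degrees. A call has 1 to 12 rows; each row is the pose to reach, as a shift and turn from the pose commanded when the call began, along the tool's axes at that moment; what a row does not reach only later rows make up. A row lasts 1/12 s, in which the tool goes at most 41.7 mm and 7.16 degrees, less where a joint would pass 70% of its speed; a pose out of reach is approached as far as the arm can. A call with a gripper value outside its range is refused whole. "claw" is the gripper's target within -1 to 1 (fully open at 1, half-way at 0, shut at -1), set as the call begins (left out, the last holds). The fingers move at their own pace and stop on an object; the grip force is fixed at half the most. Time passes only in rows, so rows that repeat a pose let the fingers close. It gives the time, the measured TCP pose, the force, the opening and the grip force at its end, in the units of the state.
- manip.state(): the state, without advancing time (a new reading comes with each control period).
- vision.grab_frame(name): name is "side" or "top"; returns (picture, depth): 384x512x3 uint8, blue, green, red; 384x512 float32, m along the optical axis (not along the pixel's ray), 0 where there is no reading.
- vision.camera_info(name): a dict with "K" (3x3 intrinsics, pixels), "eye" and "orientation" of the camera in the world. Camera axes: x right, y down, z forward; pixel columns grow to the right and rows downward; lengths in m; the calibration is good to about 2 mm. A picture is of the moment at which its call begins. camera_info takes no time and is no camera call.
- order.job_done(): hands the job in; it is judged then, once.
The state is a dict: "time": time; "joint_pos": joint angles; "joint_vel": joint speeds; "joint_efforts": joint torques, N m; "tool_pos": TCP position; "tool_rot": TCP orientation; "contact_force": force on the tool from outside, world axes, zero at the start; "ft_torque": the same for the moment, N m; "gripper_width": opening from 0.0 (shut) to 1.0 (fully open); "grasp_force": force on a finger pad.
Only numpy, scipy, OpenCV 4.12 (cv2) and the standard library are available. Lean on these libraries where they do the work, as an engineer would, in place of code of your own. Each camera call takes 0.05 s, during which the arm holds its last target. There are 200 camera calls.

## Working session

There is one attempt and no reset: what is moved stays moved. The work goes in short steps, Python scripts to look and compute and a tool call to move; the robot and the scene stay as the last step left them, time stands still between calls to the robot, and variables do not carry over. Pictures are saved under pics/ and viewed, at most 10 in all, crops included, and the job is handed in when it is done.

Besides the shell and the picture viewer there is one more tool, called after "Request:" in YAML: its name, and indented under it one key for each argument. play_rows: Moves the arm, as the interface text tells. Its arguments: {"type":"object","properties":{"steps":{"type":"array"},"claw":{"type":"number"}},"required":["steps"]}

```bash
mkdir -p pics
cat > h.py <<'E'
import numpy as np, cv2
from scipy.spatial.transform import Rotation as R
from plant import manip, vision, order
def cam(n):
    c=vision.camera_info(n); q=np.array(c["orientation"],float)
    M=q if q.shape==(3,3) else R.from_quat(q[[1,2,3,0]]).as_matrix()
    return np.array(c["K"]),np.array(c["eye"]),M
def ray(n,u,v,z):
    K,e,M=cam(n); d=M@np.linalg.solve(K,[u,v,1]); return e+d*(z-e[2])/d[2]
def cloud(n,dep):
    K,e,M=cam(n); v,u=np.mgrid[:384,:512]
    p=np.stack([(u-K[0,2])/K[0,0]*dep,(v-K[1,2])/K[1,1]*dep,dep],-1)
    return p@M.T+e
def grab(n,f):
    b,d=vision.grab_frame(n); cv2.imwrite(f"pics/{f}.png",b); np.save(f"pics/{f}.npy",d); return b,d
E
python3 - <<'E'
from h import *
a,_=grab("top","top0"); b,_=grab("side","side0")
for n in("top","side"): print(n,[x.round(3).tolist() for x in cam(n)])
s=manip.state(); print({k:np.round(v,3).tolist() for k,v in s.items()})
E
```

```text
top [[[368.14, 0.0, 257.377], [0.0, 368.14, 190.143], [0.0, 0.0, 1.0]], [0.386, -0.028, 0.946], [[0.026, -0.977, 0.213], [-1.0, -0.025, 0.005], [0.001, -0.213, -0.977]]]
side [[[456.077, 0.0, 260.023], [0.0, 456.077, 198.192], [0.0, 0.0, 1.0]], [-0.338, -0.665, 1.017], [[0.582, -0.528, 0.618], [-0.813, -0.392, 0.431], [0.014, -0.753, -0.657]]]
{'time': 0.1, 'joint_pos': [1.173, 0.053, 1.614, 0.0, 1.476, -0.119], 'joint_vel': [-0.0, -0.003, -0.005, -0.0, 0.003, 0.002], 'joint_efforts': [-0.0, -39.49, -37.136, -0.0, 0.004, 0.0], 'tool_pos': [0.172, 0.6, 0.23], 'tool_rot': [-0.0, 0.139, 0.99, -0.001], 'contact_force': [-0.247, -0.513, -0.331], 'ft_torque': [0.048, 0.012, 0.044], 'grasp_force': 0.0, 'gripper_width': 0.995}
```

View pics/top0.png

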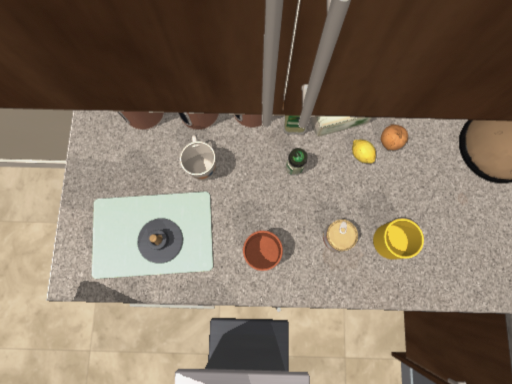

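View pics/side0.png

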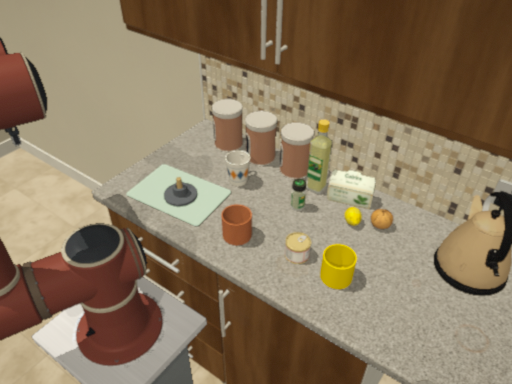

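Top view: lids on the board at about (160,240), with the knob at (157,238). The terracotta jar is at (263,250). Things that could be taken for the jar are the yellow pot (399,239), the low tin (342,235), and the terracotta canisters at the back (142,115), (198,118) and (250,118). I choose (263,250), which is open and terracotta; in the side view it is at (237,225). I'll check it in a crop.

```bash
cat >> h.py <<'E'
def circ(P):
    A=np.c_[2*P[:,:2],np.ones(len(P))]; s=np.linalg.lstsq(A,(P[:,:2]**2).sum(1),rcond=None)[0]
    return s[:2],np.sqrt(s[2]+s[:2]@s[:2])
def band(P,c,r,z0,z1):
    m=(np.hypot(P[...,0]-c[0],P[...,1]-c[1])<r)&(P[...,2]>z0)&(P[...,2]<z1); return P[m],m
E
python3 - <<'E'
from h import *
a=cv2.imread("pics/top0.png"); b=cv2.imread("pics/side0.png")
T=cloud("top",np.load("pics/top0.npy")); S=cloud("side",np.load("pics/side0.npy"))
cv2.imwrite("pics/crop0.png",np.hstack([cv2.resize(a[190:290,90:290],(400,200),interpolation=2),cv2.resize(b[150:250,120:320],(400,200),interpolation=2)]))
def ell(n,img,lo,hi,z,box):
    x0,x1,y0,y1=box; hsv=cv2.cvtColor(img,cv2.COLOR_BGR2HSV); m=np.zeros(img.shape[:2],np.uint8)
    m[y0:y1,x0:x1]=cv2.inRange(hsv,lo,hi)[y0:y1,x0:x1]
    c=max(cv2.findContours(m,0,1)[0],key=cv2.contourArea)[:,0]; return m,c
# jar
jc=ray("top",263,250,.09)[:2]; print("jar guess",jc, "lid guess",ray("top",160,240,.025))
for n,P in(("top",T),("side",S)):
    p,m=band(P,jc,.07,.083,.1); print(n,"jar rim",len(p),circ(p),p[:,2].max(), "minmax mid",(p.min(0)+p.max(0))/2,np.ptp(p,axis=0))
lc=ray("top",160,240,.03)[:2]
for n,P in(("top",T),("side",S)):
    p,m=band(P,lc,.08,.022,.036); print(n,"lid plate",len(p),"mid",(p.min(0)+p.max(0))/2,np.ptp(p,axis=0),"medz",np.median(p[:,2]))
    p,m=band(P,lc,.05,.052,.064); print(n,"collar",len(p),"mid",(p.min(0)+p.max(0))/2,np.ptp(p,axis=0))
    p,m=band(P,lc,.05,.075,.11); print(n,"knob",len(p),p.mean(0),"mid",(p.min(0)+p.max(0))/2,np.ptp(p,axis=0),p[:,2].max())
# cabinets
for u,v in((140,50),(250,100),(450,100)): print(T[v,u])
for u,v in((198,160),(297,160),(342,235),(142,115),(399,239),(250,115)): print("o",(u,v),T[v,u])
E
```

```text
jar guess [ 0.43138415 -0.04002613] lid guess [0.45279925 0.21572667 0.025     ]
top jar rim 244 (array([ 0.43049202, -0.03862519]), np.float64(0.04346302559524145)) 0.0946880208775619 minmax mid [ 0.43079621 -0.03884933  0.08889886] [0.08927008 0.08977613 0.01157832]
side jar rim 163 (array([ 0.43274135, -0.04410332]), np.float64(0.0433388468033969)) 0.09399881658937514 minmax mid [ 0.43282185 -0.04465587  0.08850437] [0.09511561 0.09099006 0.0109889 ]
top lid plate 1284 mid [0.45194043 0.21526463 0.02900319] [0.11109919 0.11075633 0.013965  ] medz 0.03070023001948402
top collar 214 mid [0.45145183 0.21515167 0.05804728] [0.04547905 0.04690292 0.01179979]
top knob 59 [0.45115269 0.21367081 0.09017404] mid [0.45125014 0.21563413 0.0860127 ] [0.016071   0.01827095 0.02192983] 0.09697761406252925
side lid plate 449 mid [0.45509166 0.20963408 0.02903467] [0.11216193 0.11489942 0.01383369] medz 0.029145079884240976
side collar 98 mid [0.45430209 0.20833892 0.05806278] [0.04657123 0.0485676  0.01186343]
side knob 34 [0.45324758 0.20851941 0.08501889] mid [0.45460985 0.20984069 0.08480182] [0.01907035 0.01698634 0.01842721] 0.09401542142053221
[0.59300406 0.09230423 0.62355941]
[ 0.59289812 -0.01340635  0.52123227]
[ 0.5932018  -0.25619884  0.53364945]
o (198, 160) [0.6664995  0.13613501 0.01124769]
o (297, 160) [ 0.6450538  -0.11614811  0.10315026]
o (342, 235) [ 0.47409617 -0.2306181   0.05395927]
o (142, 115) [0.75696342 0.26968448 0.08739479]
o (399, 239) [ 0.47255397 -0.38644642  0.00514815]
o (250, 115) [7.65175393e-01 5.00304551e-05 8.48037752e-02]
```

View pics/crop0.png

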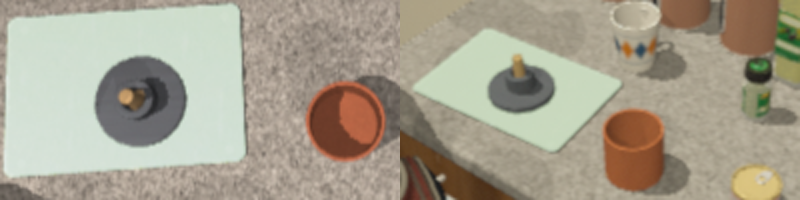

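The crop confirms the open terracotta jar, with the lids nested on the board and the knob upright. The two views agree on the relative offset but differ by about (2.5, -6) mm in absolute position. I'll settle that against the fingers once the tool is above the knob.

Request:
play_rows:
  steps:
    - [[-16,-12,3,0,0,0],[-45,-35,8,0,0,0],[-76,-60,14,0,0,0],[-108,-85,20,0,0,0],[-140,-110,26,0,0,0],[-172,-135,32,0,0,0],[-204,-160,38,0,0,0],[-236,-185,44,0,0,0],[-268,-210,50,0,0,0],[-298,-234,55,0,0,0],[-324,-254,60,0,0,0],[-344,-270,64,0,0,0]]
  claw: 1

```text
time: 1.1
tool_pos: [0.4292, 0.2442, 0.1665]
tool_rot: [-0.0, 0.14, 0.99, -0.0]
contact_force: [-0.2, -0.1, -0.2]
gripper_width: 0.998
grasp_force: 0.0
```

Request:
play_rows:
  steps:
    - [[-16,-13,3,0,0,0],[-26,-21,5,0,0,0],[-32,-25,6,0,0,0],[-32,-25,6,0,0,0],[-32,-25,6,0,0,0]]
  claw: -0.4

```text
time: 1.52
tool_pos: [0.452, 0.2143, 0.1612]
tool_rot: [-0.0, 0.139, 0.99, 0.0]
contact_force: [-1.2, 0.6, 1.4]
gripper_width: 0.305
grasp_force: 0.0
```

Run:
```python
from h import *
a,_=grab("top","top1"); b,_=grab("side","side1")
s=manip.state(); print(s["tool_pos"],s["tool_rot"],s["gripper_width"],s["contact_force"])
cv2.imwrite("pics/c1.png",np.hstack([cv2.resize(a[170:300,80:270],(395,270),interpolation=2),cv2.resize(b[80:230,90:280],(395,270),interpolation=2)]))
K,e,M=cam("top")
for n in("top","side"):
    K,e,M=cam(n); p=K@(M.T@(np.array(s["tool_pos"])-e)); print(n,"tcp pix",p[:2]/p[2])
```

```text
[0.45186337 0.21467208 0.16144348] [-4.30295827e-05  1.38284172e-01  9.90392575e-01  1.80887035e-04] 0.30196680860810693 [ 0.18937972  0.83370912 -0.04322525]
top tcp pix [143.90548581 235.29736062]
side tcp pix [174.63353874 160.81421047]
```

View pics/c1.png

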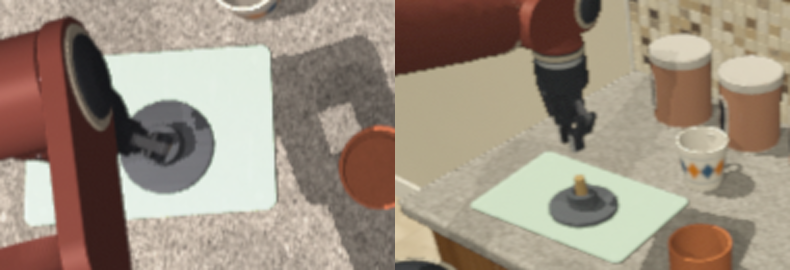

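The crop shows the fingers above the lid in both views: tips near (575,145) in the side half and (165,150) in the top half. I'll measure the fingertips in each cloud to fix the camera offsets.

Run:
```python
from h import *
s=manip.state(); t=np.array(s["tool_pos"]); Rm=R.from_quat(np.array(s["tool_rot"])[[1,2,3,0]]).as_matrix()
for n in("top","side"):
    P=cloud(n,np.load(f"pics/{n}1.npy"))
    for z0,z1 in((.145,.165),(.165,.175),(.175,.19)):
        p,m=band(P,t,.06,z0,z1)
        if len(p)<3: print(n,z0,len(p)); continue
        q=(p-t)@Rm; v,u=np.nonzero(m)
        print(n,z0,len(p),"tool-frame min",(q.min(0)*1e3).round(1),"max",(q.max(0)*1e3).round(1),"med",(np.median(q,0)*1e3).round(1))
    # knob now
    p,m=band(P,(.4525,.2125),.03,.07,.1); print(n,"knob",len(p),(p.min(0)+p.max(0))/2 if len(p) else '')
```

```text
top 0.145 0
top 0.165 3 tool-frame min [ -7.6 -19.1 -12.2] max [ 11.8 -18.4  -7.4] med [ -5.7 -19.1  -9.7]
top 0.175 4 tool-frame min [ -7.  -19.4 -19.8] max [ 12.3 -18.8 -15.5] med [  2.6 -18.8 -16.6]
top knob 0 
side 0.145 6 tool-frame min [-11.  -21.3  -3.5] max [ 7.2 11.4  1.9] med [ -0.5 -19.8  -0.4]
side 0.165 27 tool-frame min [ -9.7 -28.3 -13.1] max [10.1 17.7 -5.4] med [  2.8 -15.5  -8.8]
side 0.175 49 tool-frame min [-11.8 -30.7 -28.6] max [ 11.1  16.6 -13.8] med [  2.4 -20.6 -21.2]
side knob 40 [0.45360308 0.20880577 0.08242764]
```

Request:
play_rows:
  steps:
    - [[-3,-2,0,0,0,0],[-3,-2,6,0,0,0],[-3,-2,18,0,0,0],[-3,-2,32,0,0,0],[-3,-2,46,0,0,0],[-3,-2,60,0,0,0],[-3,-2,72,0,0,0],[-3,-2,82,0,0,0],[-3,-2,90,0,0,0],[-3,-2,94,0,0,0],[-3,-2,96,0,0,0],[-3,-2,96,0,0,0]]
  claw: 0.1

```text
time: 2.62
tool_pos: [0.4546, 0.211, 0.0651]
tool_rot: [-0.0, 0.139, 0.99, -0.0]
contact_force: [0.4, -0.5, 0.2]
gripper_width: 0.55
grasp_force: 0.0
```

Run:
```python
from h import *
b,_=grab("side","side2"); s=manip.state(); print(s["tool_pos"],s["gripper_width"],s["contact_force"])
cv2.imwrite("pics/c2.png",cv2.resize(b[120:230,110:270],(640,440),interpolation=2))
```

```text
[0.45496311 0.21109736 0.06563568] 0.5503594814365841 [0.53245637 0.95117379 0.19333909]
```

View pics/c2.png

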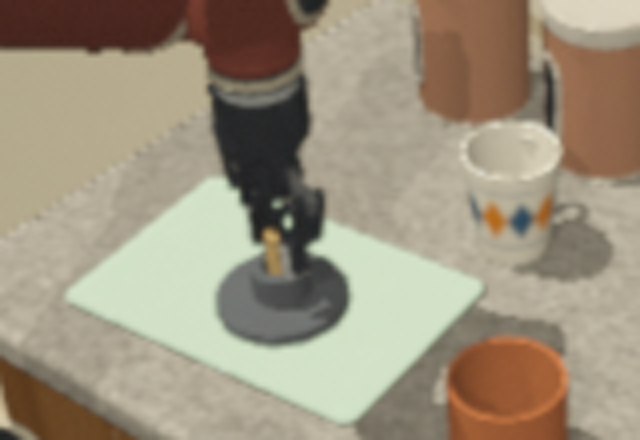

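The crop shows the knob at about (272,245), between the fingers at (262,215) and (305,225) but off centre. I'll quantify the offset before closing.

Run:
```python
from h import *
s=manip.state(); t=np.array(s["tool_pos"]); Rm=R.from_quat(np.array(s["tool_rot"])[[1,2,3,0]]).as_matrix()
K,e,M=cam("side")
def pj(p): q=K@(M.T@(np.array(p)-e)); return (q[:2]/q[2]).round(1)
b=cv2.imread("pics/side2.png"); hsv=cv2.cvtColor(b,cv2.COLOR_BGR2HSV)
m=cv2.inRange(hsv,(10,70,70),(30,255,255))[165:200,165:195]; v,u=np.nonzero(m); 
for r in sorted(set(v)): print(r+165,(u[v==r]+165).tolist(),end=' ')
print("\nknob top/low px if at tcp",pj([t[0],t[1],.092]),pj([t[0],t[1],.06]))
P=cloud("side",np.load("pics/side2.npy"))
p,_=band(P,t,.05,.07,.1); q=((p-t)@Rm*1e3).round(0); print(len(p))
H,_,_=np.histogram2d(q[:,0],q[:,1],[range(-45,46,6),range(-45,46,6)]); print(H.astype(int)[0:15])
kn,_=band(P,(.454,.21),.02,.062,.098); print(kn.mean(0))
for n in("top","side"):
    K,e,M=cam(n); print(n,np.round(M[:,2],3))
```

```text
177 [176, 177, 178, 179] 178 [175, 176, 177, 178, 179] 179 [175, 176, 177, 178, 179, 180] 180 [176, 177, 178, 179] 181 [176, 177, 178, 179] 182 [177, 178, 179] 183 [176, 177, 178, 179] 184 [176, 177, 178, 179] 185 [176, 177, 178, 179] 186 [176, 177, 178, 179] 187 [177, 178, 179, 180] 188 [177, 178, 179] 
knob top/low px if at tcp [178.4 178.1] [179.4 185.7]
104
[[0 0 0 0 0 0 0 0 0 0 0 0 0 0 0]
 [0 0 0 0 0 0 0 0 0 0 0 0 0 0 0]
 [0 0 0 0 0 0 0 0 0 0 0 0 0 0 0]
 [0 0 0 0 0 0 0 0 0 0 0 0 0 0 0]
 [0 0 0 0 0 0 0 0 0 0 0 0 0 0 0]
 [0 0 0 0 0 0 0 0 0 0 0 2 0 0 0]
 [2 8 0 0 0 0 0 0 0 0 1 6 0 0 0]
 [1 7 0 0 0 0 2 2 1 1 2 6 0 0 0]
 [3 7 6 3 0 2 6 9 1 0 3 7 1 1 0]
 [0 2 2 1 0 0 1 1 0 0 3 4 0 0 0]
 [0 0 0 0 0 0 0 0 0 0 0 0 0 0 0]
 [0 0 0 0 0 0 0 0 0 0 0 0 0 0 0]
 [0 0 0 0 0 0 0 0 0 0 0 0 0 0 0]
 [0 0 0 0 0 0 0 0 0 0 0 0 0 0 0]
 [0 0 0 0 0 0 0 0 0 0 0 0 0 0 0]]
[0.45006327 0.20966431 0.07952863]
top [ 0.213  0.005 -0.977]
side [ 0.618  0.431 -0.657]
```

Against the side view's own calibration the knob is within about 1 px (3 mm) of the TCP line, so I'll close.

Request:
play_rows:
  steps:
    - [[0,0,0,0,0,0],[0,0,0,0,0,0],[0,0,0,0,0,0],[0,0,0,0,0,0],[0,0,0,0,0,0],[0,0,0,0,0,0],[0,0,0,0,0,0],[0,0,0,0,0,0]]
  claw: -1

```text
time: 3.33
tool_pos: [0.4553, 0.2114, 0.066]
tool_rot: [0.001, 0.139, 0.99, 0.001]
contact_force: [0.2, 2.9, 3.9]
gripper_width: 0.189
grasp_force: 58.9
```

Request:
play_rows:
  steps:
    - [[0,0,-3,0,0,0],[0,0,-10,0,0,0],[0,0,-20,0,0,0],[0,0,-32,0,0,0],[0,0,-46,0,0,0],[0,0,-60,0,0,0],[0,0,-74,0,0,0],[0,0,-88,0,0,0],[0,0,-98,0,0,0],[0,0,-105,0,0,0],[0,0,-110,0,0,0],[0,0,-110,0,0,0]]

```text
time: 4.33
tool_pos: [0.4551, 0.2111, 0.1765]
tool_rot: [0.001, 0.139, 0.99, 0.0]
contact_force: [0.7, -0.0, -4.0]
gripper_width: 0.186
grasp_force: 58.6
```

```bash
cat > look.py <<'E'
from h import *
import sys
k=sys.argv[1]; a,da=grab("top","top"+k); b,db=grab("side","side"+k)
s=manip.state(); t=np.array(s["tool_pos"]); print(t.round(4),np.round(s["tool_rot"],3),s["gripper_width"],s["grasp_force"],np.round(s["contact_force"],1))
for n,d in(("top",da),("side",db)):
    P=cloud(n,d); dz=t[2]-.0653; z0=.030+dz
    p,m=band(P,t,.08,z0-.006,z0+.006); c=(p.min(0)+p.max(0))/2
    A=np.c_[p[:,:2]-t[:2],np.ones(len(p))]; print(n,"plate",len(p),c.round(4),np.ptp(p,axis=0).round(3),"tilt",np.linalg.lstsq(A,p[:,2],rcond=None)[0].round(3))
    p,m=band(P,(.432,-.041),.06,.083,.1)
    if len(p)>30: print(n,"jar",len(p),((p.min(0)+p.max(0))/2).round(4),circ(p))
cv2.imwrite(f"pics/c{k}.png",np.hstack([cv2.resize(a[170:300,80:290],(400,248),interpolation=2),cv2.resize(b[100:260,90:290],(400,320),interpolation=2)[72:]]))
E
python3 look.py 3
```

```text
[0.4543 0.2109 0.1748] [-0.     0.139  0.99  -0.   ] 0.1902565897592305 58.59605133533478 [-0.3 -0.1 -4. ]
top plate 1067 [0.451  0.1981 0.1396] [0.109 0.079 0.012] tilt [0.004 0.02  0.142]
top jar 244 [ 0.4308 -0.0388  0.0886] (array([ 0.43051306, -0.03863906]), np.float64(0.043487290090946346))
side plate 447 [0.4542 0.2075 0.1396] [0.113 0.113 0.012] tilt [-0.002  0.014  0.139]
side jar 169 [ 0.4329 -0.0438  0.0888] (array([ 0.43249584, -0.04413907]), np.float64(0.04361738396366581))
```

View pics/c3.png

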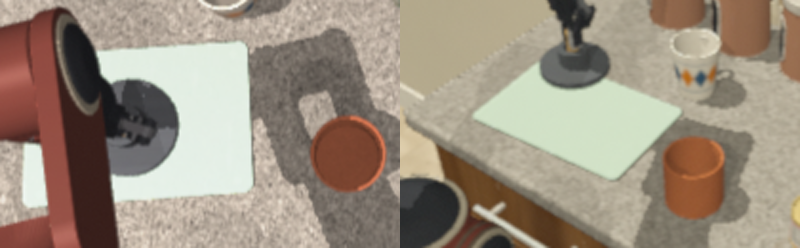

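The pair hangs level; the plate is centred under the tool in the side half near (575,60), and the jar has not moved. Lid and jar seen in the same view, averaged over both views, give a relative move of (-21, -252.5) mm.

Request:
play_rows:
  steps:
    - [[-1,-6,0,0,0,0],[-4,-20,0,0,0,0],[-8,-42,0,0,0,0],[-14,-70,0,0,0,0],[-20,-100,0,0,0,0],[-26,-132,0,0,0,0],[-32,-162,0,0,0,0],[-38,-190,0,0,0,0],[-43,-215,0,0,0,0],[-46,-233,0,0,0,0],[-48,-244,0,0,0,0],[-49,-248,0,0,0,0]]

```text
time: 5.43
tool_pos: [0.4326, -0.0426, 0.1744]
tool_rot: [-0.001, 0.14, 0.99, -0.0]
contact_force: [-0.1, -0.3, -4.5]
gripper_width: 0.188
grasp_force: 58.9
```

Request:
play_rows:
  steps:
    - [[0,0,0,0,0,0],[0,0,0,0,0,0],[0,0,0,0,0,0],[0,0,0,0,0,0]]

```text
time: 5.77
tool_pos: [0.4334, -0.0401, 0.1751]
tool_rot: [-0.0, 0.138, 0.99, 0.0]
contact_force: [-0.1, -0.5, -3.2]
gripper_width: 0.191
grasp_force: 58.9
```

```bash
python3 look.py 4
python3 - <<'E'
from h import *
# edges of lid and jar per view in sideways extents (unoccluded): jar side wall below rim, in side view
P=cloud("side",np.load("pics/side4.npy"))
for nm,z0,z1 in(("jar",.02,.08),("lid",.132,.148),("skirt",.124,.134)):
    p,m=band(P,(.432,-.041),.075,z0,z1); K,e,M=cam("side"); v,u=np.nonzero(m)
    w=np.array([M[0,0],M[1,0]]); w/=np.linalg.norm(w); l=p[:,:2]@w; o=p[:,:2]@np.array([-w[1],w[0]])
    print(nm,len(p),"lateral mid",(l.min()+l.max())/2,np.ptp(l),"px",(u.min()+u.max())/2)
E
```

```text
[ 0.4335 -0.0402  0.1752] [-0.     0.138  0.99   0.   ] 0.1886880956337041 58.914318680763245 [ 0.4  0.3 -3.8]
top plate 339 [ 0.3929 -0.0291  0.14  ] [0.035 0.086 0.008] tilt [ 0.021 -0.003  0.141]
side plate 578 [ 0.4317 -0.0432  0.14  ] [0.113 0.112 0.012] tilt [0.    0.012 0.139]
side jar 89 [ 0.4247 -0.05    0.0873] (array([ 0.43278455, -0.04436191]), np.float64(0.04338102468655799))
jar 537 lateral mid 0.28829337294003476 0.09063581915978394 px 237.0
lid 603 lateral mid 0.2850227626624279 0.10842223289990269 px 235.5
skirt 81 lateral mid 0.28596291037117394 0.10656920569173162 px 235.5
```

View pics/c4.png

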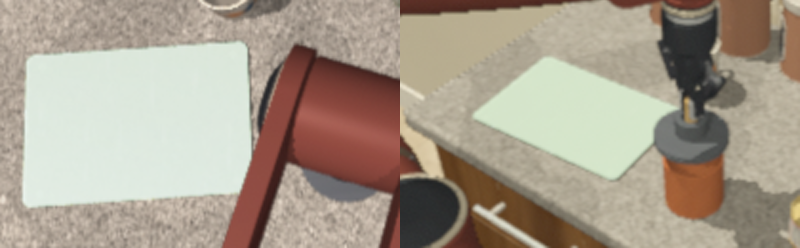

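The side half shows the lid above the jar (690,150) and within about 1 mm of it; the top view is blocked by the arm. I'll trim 1 mm and lower slowly.

Request:
play_rows:
  steps:
    - [[-1,-1,2,0,0,0],[-1,-1,5,0,0,0],[-1,-1,9,0,0,0],[-1,-1,13,0,0,0],[-1,-1,17,0,0,0],[-1,-1,21,0,0,0],[-1,-1,24,0,0,0],[-1,-1,27,0,0,0],[-1,-1,29,0,0,0],[-1,-1,31,0,0,0],[-1,-1,32,0,0,0],[-1,-1,32,0,0,0]]

```text
time: 6.87
tool_pos: [0.4341, -0.0421, 0.1431]
tool_rot: [-0.0, 0.139, 0.99, 0.0]
contact_force: [0.0, 0.0, -4.6]
gripper_width: 0.191
grasp_force: 58.9
```

Request:
play_rows:
  steps:
    - [[0,0,0.7,0,0,0],[0,0,1.4,0,0,0],[0,0,2.1,0,0,0],[0,0,2.8,0,0,0],[0,0,3.5,0,0,0],[0,0,4.2,0,0,0],[0,0,4.2,0,0,0],[0,0,4.2,0,0,0]]

```text
time: 7.53
tool_pos: [0.4341, -0.0421, 0.139]
tool_rot: [-0.0, 0.139, 0.99, 0.0]
contact_force: [-0.3, 0.3, -4.1]
gripper_width: 0.189
grasp_force: 58.9
```

Request:
play_rows:
  steps:
    - [[0,0,0.5,0,0,0],[0,0,1,0,0,0],[0,0,1.5,0,0,0],[0,0,2,0,0,0],[0,0,2.5,0,0,0],[0,0,3,0,0,0],[0,0,3,0,0,0],[0,0,3,0,0,0]]

```text
time: 8.2
tool_pos: [0.4341, -0.0421, 0.1361]
tool_rot: [-0.0, 0.139, 0.99, 0.0]
contact_force: [-0.2, 0.5, -3.7]
gripper_width: 0.19
grasp_force: 58.9
```

Request:
play_rows:
  steps:
    - [[0,0,0.3,0,0,0],[0,0,0.6,0,0,0],[0,0,0.6,0,0,0],[0,0,0.6,0,0,0]]

```text
time: 8.53
tool_pos: [0.4343, -0.0421, 0.1359]
tool_rot: [0.0, 0.139, 0.99, -0.0]
contact_force: [-1.1, 0.3, -1.0]
gripper_width: 0.188
grasp_force: 59.3
```

Request:
play_rows:
  steps:
    - [[0,0,0.3,0,0,0],[0,0,0.5,0,0,0],[0,0,0.5,0,0,0],[0,0,0.5,0,0,0]]

```text
time: 8.87
tool_pos: [0.4345, -0.0421, 0.1358]
tool_rot: [0.0, 0.139, 0.99, 0.0]
contact_force: [-2.3, 2.4, 3.8]
gripper_width: 0.185
grasp_force: 59.8
```

```bash
python3 look.py 5
python3 - <<'E'
from h import *
s=manip.state(); print(s["tool_pos"],s["ft_torque"])
P=cloud("side",np.load("pics/side5.npy"))
p,m=band(P,(.432,-.043),.07,.092,.115); v=p; A=np.c_[p[:,:2]-[.432,-.043],np.ones(len(p))]; r=p[(p[:,2]>.096)&(p[:,2]<.106)]
print("plate z",np.median(r[:,2]),"expect .100")
E
```

```text
[ 0.4345 -0.0421  0.1357] [0.    0.139 0.99  0.   ] 0.18705189768798233 59.843512773513794 [-1.5  2.2  5.7]
top plate 314 [ 0.3934 -0.0304  0.1011] [0.036 0.084 0.008] tilt [0.001 0.009 0.101]
top jar 101 [ 0.3925 -0.0304  0.0985] (array([ 0.40530084, -0.032764  ]), np.float64(0.028080262901066345))
side plate 556 [ 0.433  -0.0439  0.1001] [0.112 0.112 0.011] tilt [-0.001  0.007  0.099]
side jar 452 [ 0.433  -0.0434  0.0918] (array([ 0.43052547, -0.04601883]), np.float64(0.04444294920576165))
[ 0.43454378 -0.0421489   0.13574394] [ 0.15071727  0.46332577 -0.07297822]
plate z 0.09934865657229153 expect .100
```

The inner lid is seated: TCP rise 70 mm, plate height 0.0995–0.100 against an expected 0.100, and contact force present. I'll release.

Request:
play_rows:
  steps:
    - [[0,0,-0.6,0,0,0],[0,0,-0.6,0,0,0],[0,0,-0.6,0,0,0],[0,0,-0.6,0,0,0],[0,0,-0.6,0,0,0],[0,0,-0.6,0,0,0],[0,0,-0.6,0,0,0],[0,0,-0.6,0,0,0],[0,0,-0.6,0,0,0],[0,0,-0.6,0,0,0]]
  claw: 0.8

```text
time: 9.8
tool_pos: [0.4342, -0.0421, 0.1356]
tool_rot: [0.0, 0.139, 0.99, 0.0]
contact_force: [-0.7, -0.1, -0.7]
gripper_width: 0.899
grasp_force: 0.0
```

```bash
python3 look.py 6
```

```text
[ 0.4342 -0.0421  0.1356] [ 0.     0.139  0.99  -0.   ] 0.9000102554935479 0.0 [ 1.  -0.4 -0.2]
top plate 308 [ 0.3935 -0.0303  0.1011] [0.036 0.084 0.008] tilt [ 0.002 -0.001  0.101]
top jar 111 [ 0.3935 -0.0303  0.0986] (array([ 0.41140027, -0.03314872]), np.float64(0.03281054032464736))
side plate 517 [ 0.4324 -0.0438  0.1002] [0.11  0.113 0.012] tilt [ 0.005 -0.001  0.099]
side jar 464 [ 0.4324 -0.0436  0.0923] (array([ 0.43000888, -0.04550346]), np.float64(0.04448387582162333))
```

View pics/c6.png

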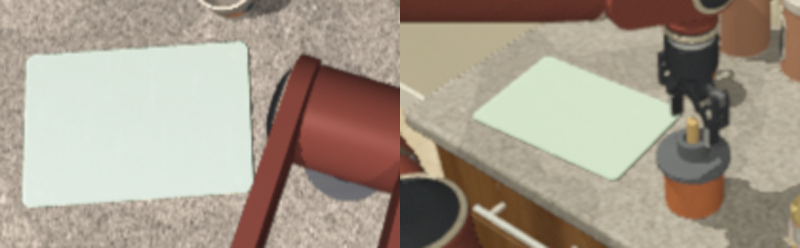

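Side half: the fingers are open round the free knob (692,130), and the pair sits flat on the jar. I'll descend to the collar.

Request:
play_rows:
  steps:
    - [[1,0,2,0,0,0],[1,0,6,0,0,0],[1,0,11,0,0,0],[1,0,16,0,0,0],[1,0,21,0,0,0],[1,0,26,0,0,0],[1,0,30,0,0,0],[1,0,33,0,0,0],[1,0,34.5,0,0,0],[1,0,34.5,0,0,0],[1,0,34.5,0,0,0]]

```text
time: 10.82
tool_pos: [0.4333, -0.0419, 0.1012]
tool_rot: [0.0, 0.139, 0.99, -0.0]
contact_force: [0.1, 0.2, -0.1]
gripper_width: 0.898
grasp_force: 0.0
```

Request:
play_rows:
  steps:
    - [[0,0,0,0,0,0],[0,0,0,0,0,0],[0,0,0,0,0,0],[0,0,0,0,0,0]]
  claw: 0.3

```text
time: 11.15
tool_pos: [0.4333, -0.0419, 0.1013]
tool_rot: [0.0, 0.139, 0.99, -0.0]
contact_force: [0.2, 0.5, -0.7]
gripper_width: 0.652
grasp_force: 0.0
```

Request:
play_rows:
  steps:
    - [[0,0,0,0,0,0],[0,0,0,0,0,0],[0,0,0,0,0,0],[0,0,0,0,0,0],[0,0,0,0,0,0],[0,0,0,0,0,0]]
  claw: -1

```text
time: 11.65
tool_pos: [0.4337, -0.0419, 0.1017]
tool_rot: [0.001, 0.139, 0.99, -0.0]
contact_force: [1.3, 0.9, 5.1]
gripper_width: 0.54
grasp_force: 62.1
```

Request:
play_rows:
  steps:
    - [[0,0,-0.5,0,0,0],[0,0,-1.5,0,0,0],[0,0,-3,0,0,0],[0,0,-5,0,0,0],[0,0,-7,0,0,0],[0,0,-9,0,0,0],[0,0,-11,0,0,0],[0,0,-12,0,0,0],[0,0,-12,0,0,0]]

```text
time: 12.4
tool_pos: [0.4334, -0.0419, 0.1135]
tool_rot: [0.0, 0.139, 0.99, -0.0]
contact_force: [0.4, 0.6, -1.8]
gripper_width: 0.534
grasp_force: 61.6
```

Run:
```python
from h import *
b,d=grab("side","side7"); s=manip.state(); print(s["tool_pos"],s["gripper_width"],s["grasp_force"],s["contact_force"])
P=cloud("side",d); p,m=band(P,(.4325,-.0435),.06,.105,.118); A=np.c_[p[:,:2]-[.4325,-.0435],np.ones(len(p))]
print(len(p),((p.min(0)+p.max(0))/2).round(4),np.ptp(p,axis=0).round(3),np.linalg.lstsq(A,p[:,2],rcond=None)[0].round(3))
p,m=band(P,(.4325,-.0435),.075,.02,.08); print("jar wall",circ(p)); p,m=band(cloud("side",np.load("pics/side0.npy")),(.4325,-.0435),.075,.02,.08); print("before",circ(p))
p,m=band(P,(.4325,-.0435),.02,.146,.17); print("knob top?",len(p),p[:,2].max() if len(p) else '')
cv2.imwrite("pics/c7.png",cv2.resize(b[110:240,180:300],(480,520),interpolation=2))
```

```text
[ 0.43331603 -0.04187339  0.11330414] 0.5382347952385792 61.62428095936775 [-0.93021867 -0.73118147 -2.16774201]
503 [ 0.4323 -0.0456  0.1111] [0.112 0.114 0.012] [ 0.001 -0.002  0.11 ]
jar wall (array([ 0.43346905, -0.0435453 ]), np.float64(0.044841261573890644))
before (array([ 0.43247319, -0.04462096]), np.float64(0.04369854958718574))
knob top? 21 0.1610416090868967
```

View pics/c7.png

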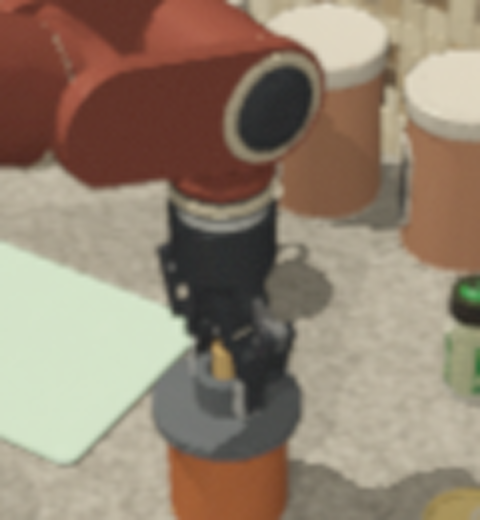

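The crop shows the plate level at (225,400), with the knob (222,360) still standing at 0.161 m. The 1.6–2 N load is the outer lid alone. I'll lift on.

Request:
play_rows:
  steps:
    - [[0,0,-2,0,0,0],[0,0,-6,0,0,0],[0,0,-13,0,0,0],[0,0,-22,0,0,0],[0,0,-32,0,0,0],[0,0,-43,0,0,0],[0,0,-54,0,0,0],[0,0,-65,0,0,0],[0,0,-76,0,0,0],[0,0,-85,0,0,0],[0,0,-91,0,0,0],[0,0,-95,0,0,0]]

```text
time: 13.45
tool_pos: [0.4335, -0.042, 0.2093]
tool_rot: [0.001, 0.139, 0.99, -0.0]
contact_force: [0.4, -0.7, -2.1]
gripper_width: 0.537
grasp_force: 61.6
```

Request:
play_rows:
  steps:
    - [[0,0,0,0,0,0],[0,0,0,0,0,0],[0,0,0,0,0,0],[0,0,0,0,0,0],[0,0,0,0,0,0],[0,0,0,0,0,0]]

```text
time: 13.95
tool_pos: [0.433, -0.0418, 0.2076]
tool_rot: [-0.0, 0.139, 0.99, 0.0]
contact_force: [-0.5, 0.6, -2.3]
gripper_width: 0.536
grasp_force: 61.6
```

Run:
```python
from h import *
b,d=grab("side","side8"); s=manip.state(); print(s["tool_pos"],s["gripper_width"],s["grasp_force"],s["contact_force"])
P=cloud("side",d); p,m=band(P,(.4325,-.0435),.06,.199,.212); A=np.c_[p[:,:2]-[.4325,-.0435],np.ones(len(p))]
print("plate",len(p),((p.min(0)+p.max(0))/2).round(4),np.linalg.lstsq(A,p[:,2],rcond=None)[0].round(3))
p,m=band(P,(.4325,-.0435),.06,.088,.1); print("flange",len(p),np.median(p[:,2]),((p.min(0)+p.max(0))/2).round(4))
p,m=band(P,(.4325,-.0435),.03,.11,.17); print("knob",len(p),p[:,2].max() if len(p) else '')
cv2.imwrite("pics/c8.png",cv2.resize(b[90:240,170:310],(560,600),interpolation=2))
```

```text
[ 0.43306419 -0.04180977  0.20775753] 0.5350632229485487 61.6235089302063 [-0.72292075  0.07574099 -2.20776722]
plate 545 [ 0.43   -0.0447  0.2054] [0.006 0.007 0.205]
flange 481 0.0939156079093505 [ 0.4326 -0.0448  0.0938]
knob 59 0.15016147980339545
```

View pics/c8.png

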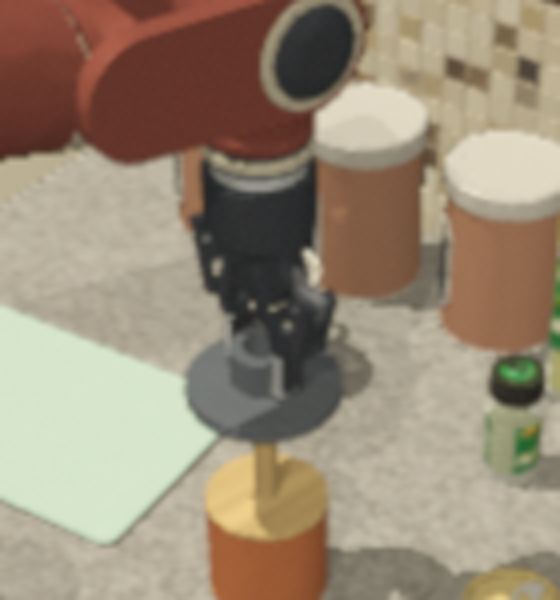

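The outer lid is held level (265,385), with its lower edge at about 0.19 m, above the knob top at 0.162 m. The inner lid is seated on the jar, flange at 0.094 against an expected 0.095. I'll hand it in.

```bash
python3 -c "
from plant import order; print(order.job_done())"
```

```text
the job is handed in; nothing more can be done
None
```

The job is handed in at about 14 s of arm time: the inner lid is seated on the terracotta jar, and the gripper holds the outer lid level, its lower edge about 30 mm above the knob's top; no verdict was returned.

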